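# Empty the larger cap tumbler into the kidney dish

## Task

Two hand-cranked tumblers for drying small caps stand on the worktop. Turn the larger drum by its crank, over the top towards the robot, until its side opening faces straight down and all three white caps have dropped into the kidney dish under it; leave it like that and let go. Do not turn the smaller drum.

Things in the scene. Friction and masses are not known exactly. Their poses are not given: they have to be found in the camera images.
- large_drum (a joint): Angle (rad) of the larger drum (bare steel, 90 mm across, 80 mm long) on its level axle: where its side opening (90 degrees wide, full length) faces. 0 = straight up; grows as the drum's top turns to the robot (cradle's -x); 1.57 = to the robot; 3.14 = straight down. Stops at 0 and 3.45. Starts at 0.8 to 1.3; stays where left (friction 0.12 N m, 2 N at the handle).
- large_grip (a point): Middle of the larger drum's black crank handle: round peg 14 mm thick, 52 mm long, parallel to the axle, at the drum's right end; crank arm 26 mm from this point. Circles the axle at 60 mm radius, at (joint - 1.85) rad from straight up towards the robot: starts on the far side, passes over the top, ends on the robot's side. Fixed to the crank, so it must be able to turn in the grasp.
- large_axle (a point): Middle of the larger drum on its axle, 105 mm above the worktop. Axes of the fixed cradle: x level, away from the robot; y along the axle, to the left (crank at -y: the handle's middle is 100 mm from this point along -y); z up. Cradle yaw -0.3 to 0.05 rad. Its two white uprights are 127 mm high, 53 to 63 mm from this point along y.
- small_grip (a point): Middle of the black crank handle of the smaller drum (60 mm across, 48 mm long), which is otherwise alike and empty; it must stay where it is.
- dish: Stainless kidney dish, loose, 210 mm long (its y), 93 mm wide (its x), 36 mm high, standing on the worktop under the larger drum, its long side across the axle. Origin at the middle of its underside.
- cap_0: White smooth, slippery plastic cap, round, 22 mm across its flange and 16 mm high, 12 g, loose inside the larger drum at the start; it slides out when the opening comes under it. Origin at the middle of its flange's underside.
- cap_1: White smooth, slippery plastic cap, round, 22 mm across its flange and 16 mm high, 12 g, loose inside the larger drum at the start; it slides out when the opening comes under it. Origin at the middle of its flange's underside.
- cap_2: White smooth, slippery plastic cap, round, 22 mm across its flange and 16 mm high, 12 g, loose inside the larger drum at the start; it slides out when the opening comes under it. Origin at the middle of its flange's underside.

How it is judged:
At the end, for the whole second after the job is handed in: The larger drum's opening faces down within 15 degrees (joint 2.88 to 3.40) and all three caps lie at rest in the kidney dish (value of joint large_drum between 2.88 and 3.4 rad and linear speed of each of cap_0, cap_1, cap_2 below 0.03 m/s and x of cap_0 in the frame of dish between -0.046 and 0.046 m and y of cap_0 in the frame of dish between -0.105 and 0.105 m and z of cap_0 in the frame of dish between 0.001 and 0.045 m and x of cap_1 in the frame of dish between -0.046 and 0.046 m and y of cap_1 in the frame of dish between -0.105 and 0.105 m and z of cap_1 in the frame of dish between 0.001 and 0.045 m and x of cap_2 in the frame of dish between -0.046 and 0.046 m and y of cap_2 in the frame of dish between -0.105 and 0.105 m and z of cap_2 in the frame of dish between 0.001 and 0.045 m); the robot touches nothing.
It fails at once if the smaller drum is turned (its handle moves more than 20 mm) (distance of small_grip from where it was at the start of the episode above 0.02 m).
It also fails if it takes over 35 s, if anything falls off the work surface, if the arm or the gripper's body presses on something with over 40 N, if the wrist force passes 120 N, or if a joint passes its speed limit or range.

## Robot

A 6-joint arm with a two-finger parallel gripper is mounted at the origin on a cart in front of the work surface, level with it; the furniture and walls round the work are solid. World frame = base frame: x ahead of the robot, y to its left, z up, the work surface at z = 0. Lengths are in m, angles in rad, forces in N, time in s.
With the tool pointing down it reaches from about 0.25 to 0.775 m from the base axis. Payload 4 kg.
Tool frame: the origin (TCP) lies between the finger pads; the fingertips stand 14 mm ahead of it and the grasp point (between the pads) lies 5 mm behind it (robot.nose_length is the distance from the TCP to the fingertips, in m); z points along the fingers, y is the direction in which the jaws open and shut (so a half turn about z gives the same grasp; the last joint's range is limited). The gripper opens to 94 mm and grips with 3 to 60 N. Pads are 16 mm wide; open, the fingers measure 119 mm over their backs; the gripper's body (75 mm by 177 mm) begins 78 mm behind the grasp point.
Start: joints at [1.153, 0.087, 1.371, -0, 1.684, -0.103], TCP at [0.17, 0.523, 0.191] pointing down, gripper open.
Joint ranges: [-3.1, 3.1], [-0.76, 2.03], [0.27, 2.55], [-1.08, 4.22], [0.17, 2.65], [-2.57, 2.57]. Speed limits (rad/s): [2.79, 2.79, 3.14, 3.14, 3.14, 3.14].

## Interface

Orientations are given as [roll, pitch, yaw] about the fixed x, y, z axes, in that order (R = Rz(yaw) Ry(pitch) Rx(roll)).
In Python, from bench import robot, eyes, finder gives the robot as it stands.
- The arm moves only by the tool play_rows, never from a script. Its argument "rows" is a list of rows, each an object with "linear": the shift along the tool's x, y, z in cm, a list of three; "spin": the turn about the tool's z in degrees. A call has 1 to 12 rows; each row shifts and turns the commanded pose from where the row before left it, along the tool's axes as they then stand; what a row does not reach is not made up. A row lasts 1/12 s, in which the tool goes at most 41.7 mm and 7.16 degrees, less where a joint would pass 70% of its speed; a pose out of reach is approached as far as the arm can. A call with a gripper value outside its range is refused whole. "claw" is the finger opening in cm, from 0 to 9.4, set as the call begins (left out, the last holds). The fingers move at their own pace and stop on an object; the grip force is fixed at half the most. Time passes only in rows, so rows that do not move let the fingers close. It gives the time, the measured TCP pose, the force and the opening at its end, in the units of the state.
- robot.get_obs(): the state, without advancing time (a new reading comes with each control period).
- eyes.snapshot(name): name is "scene" or "side" or "wrist"; returns a dict with "frame" (400x640x3 uint8, red, green, blue), "fx", "fy", "cx", "cy" (pixels), "rvec" (rotation vector, rad) and "tvec" (3), from world to camera coordinates, as OpenCV has them; the wrist camera has in their place "mount" (4x4, takes a point from camera to tool coordinates, whose origin is the TCP and whose axes are the flange's). Camera axes: x right, y down, z forward; pixel columns grow to the right and rows downward; lengths in m; the calibration is good to about 2 mm. A picture is of the moment at which its call begins: read the wrist's pose just before it. There is no depth.
- robot.close_job(): hands the job in, once; it reports no verdict.
Trained networks look in a picture, given as the dict that the camera call returned (one of the last four; its "shot" number tells which), for a name from the list of things; names that differ only in an ending like _2 or _b are one class to them, and where a whole thing is asked for, a point or a joint stands for the part that bears it (a point fixed in the world has none). Each returns a list of dicts, best first, with "conf" (0 to 1); they miss things now and then, are a little off and sometimes report something else, mostly with a low value. They report only what shows in the picture. A call takes as long as a camera call.
- finder.silhouettes(picture, name): "pixels" (400x640 bool, what is visible of it) and "box" ([centre column, centre row, width, height] in pixels, round what is visible of it).
The state is a dict: "time": time; "joint_positions": joint angles; "qvel": joint speeds; "joint_torque": joint torques, N m; "tool_pos": TCP position; "ee_rot": TCP orientation; "wrist_force": force on the tool from outside, world axes, zero at the start; "wrist_torque": the same for the moment, N m; "width": finger opening in m.
Only numpy, scipy, OpenCV 4.12 (cv2) and the standard library are available. Lean on these libraries where they do the work, as an engineer would, in place of code of your own. Each camera call takes 0.05 s, during which the arm holds its last target. There are 200 camera calls.

## Working session

There is one attempt and no reset: what is moved stays moved. The work goes in short steps, Python scripts to look and compute and a tool call to move; the robot and the scene stay as the last step left them, time stands still between calls to the robot, and variables do not carry over. Pictures are saved under pics/ and viewed, about 8 in all and at most 12, crops included, and the job is handed in when it is done.

Besides the shell and the picture viewer there is one more tool, called after "Emit:" in YAML: its name, and indented under it one key for each argument. play_rows: Moves the arm, as the interface text tells. Its arguments: {"type":"object","properties":{"rows":{"type":"array"},"claw":{"type":"number"}},"required":["rows"]}

```bash
mkdir -p pics; cat > h.py <<'E'
import numpy as np, cv2
from bench import robot, eyes, finder
def ray(p,uv):
    R=cv2.Rodrigues(np.array(p["rvec"],float))[0]; t=np.array(p["tvec"],float).ravel()
    d=R.T@np.array([(uv[0]-p["cx"])/p["fx"],(uv[1]-p["cy"])/p["fy"],1.]); return -R.T@t,d/np.linalg.norm(d)
def tri(rs):
    A=np.zeros((3,3));b=np.zeros(3)
    for o,d in rs:
        M=np.eye(3)-np.outer(d,d);A+=M;b+=M@o
    return np.linalg.solve(A,b)
def proj(p,X):
    return cv2.projectPoints(np.array(X,float).reshape(-1,1,3),np.array(p["rvec"],float),np.array(p["tvec"],float),np.array([[p["fx"],0,p["cx"]],[0,p["fy"],p["cy"]],[0,0,1.]]),None)[0].reshape(-1,2)
def save(p,n,im=None): cv2.imwrite("pics/"+n,cv2.cvtColor(p["frame"] if im is None else im,cv2.COLOR_RGB2BGR))
E
python3 - <<'E'
from h import *
ps={}
for c in("scene","side"):
    p=eyes.snapshot(c);ps[c]=p;save(p,c+"0.png")
    print(c,p["fx"],ray(p,(320,200)))
    for n in("large_grip","small_grip","large_drum","dish"):
        for r in finder.silhouettes(p,n)[:3]:
            ys,xs=np.nonzero(r["pixels"]);print(c,n,round(r["conf"],2),np.round(r["box"],1),xs.mean().round(1),ys.mean().round(1))
print(robot.get_obs())
E
```

```text
scene 478.0799199935837 (array([-0.16581911, -0.36842925,  0.87764912]), array([ 0.6201977 ,  0.36020326, -0.6968561 ]))
scene large_grip 0.97 [392.2 232.5  92.8  58.6] 379.6 230.3
scene large_drum 0.92 [389.1 232.   93.5  59.4] 378.1 230.2
scene dish 0.86 [359.9 266.4  51.9  44.5] 356.2 268.4
side 483.73123618556065 (array([0.3403688 , 0.79848341, 0.6143229 ]), array([ 0.20774164, -0.80567943, -0.55472882]))
side large_grip 0.89 [358.8 150.4  54.5  74.8] 357.8 153.0
side small_grip 0.77 [270.8 245.5  53.4  97.8] 273.1 251.8
side large_drum 0.6 [357.4 150.2  55.1  76.9] 357.9 152.7
side dish 0.58 [361.6 194.6  87.5  41.8] 366.9 194.7
{'time': 0.5, 'joint_positions': array([ 1.15290692e+00,  8.72185687e-02,  1.37073786e+00, -4.15130694e-06,
        1.68360533e+00, -1.03117029e-01]), 'qvel': array([ 0.00111292, -0.00284687, -0.00098962, -0.00154265, -0.00052931,
        0.00033103]), 'joint_torque': array([-1.09468223e-03, -3.39620805e+01, -3.02268612e+01,  7.17330887e-02,
        2.43811979e-02, -1.28229604e-05]), 'tool_pos': array([0.17029598, 0.52297474, 0.19117648]), 'ee_rot': array([3.14156235e+00, 7.28249428e-06, 2.82681981e+00]), 'wrist_force': array([ 0.4499679 , -0.16304181,  0.4390047 ]), 'wrist_torque': array([ 0.03718426,  0.02437011, -0.02052845]), 'width': 0.09405931764674483}
```

```bash
python3 - <<'E'
import cv2,numpy as np
a=cv2.imread("pics/scene0.png")[150:350,240:500];b=cv2.imread("pics/side0.png")[80:320,200:480]
cv2.imwrite("pics/a.png",cv2.resize(a,None,fx=3,fy=3,interpolation=2));cv2.imwrite("pics/b.png",cv2.resize(b,None,fx=2.5,fy=2.5,interpolation=2))
E
```

```text
(no output)
```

View pics/a.png

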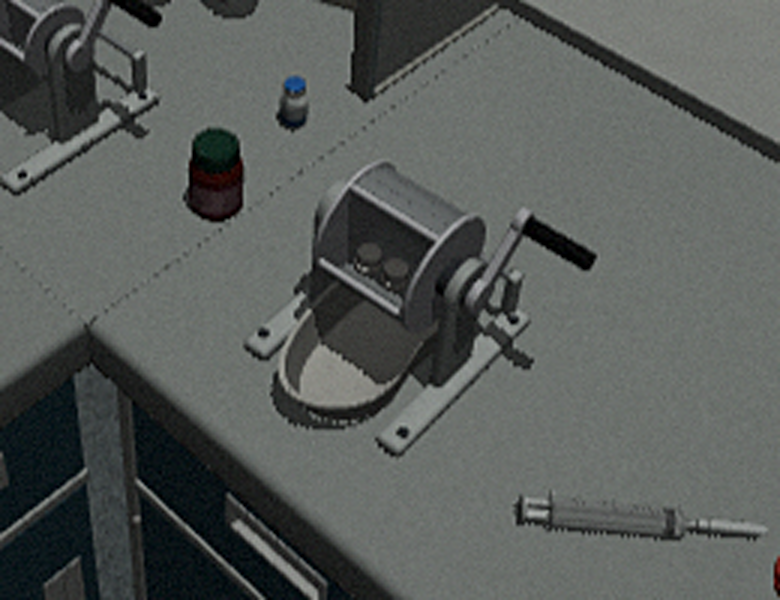

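View pics/b.png

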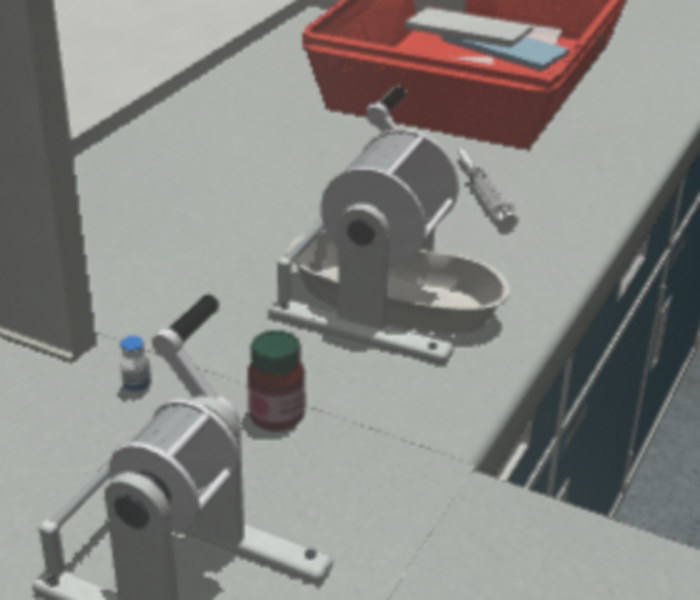

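The views show the larger drum, right of the smaller one. In the scene view its black handle runs from about (416,223) to (437,237) px. In the side view it runs from about (355,121) to (363,116). The drum's left hub is at (344,173) in the side view. I'll fit the cradle pose to these points.

```bash
cat > fit.py <<'E'
from h import *
from scipy.optimize import least_squares
s=eyes.snapshot("scene");d=eyes.snapshot("side")
def pts(q):
    x,y,z,yaw,j=q;c,n=np.cos(yaw),np.sin(yaw);ex=np.array([c,n,0]);ey=np.array([-n,c,0]);o=np.array([x,y,z]);a=j-1.85
    g=o+.06*(-np.sin(a)*ex+np.cos(a)*np.array([0,0,1]))
    return dict(h0=g-.076*ey,h1=g-.126*ey,hubR=o-.074*ey,hubL=o+.063*ey,g=g-.1*ey)
O=[(s,"h0",(416.5,224)),(s,"h1",(437,237)),(s,"hubR",(399.5,247)),(d,"hubL",(344.4,172.8)),(d,"h0",(356,121.5)),(d,"h1",(362.5,116.3))]
f=lambda q:np.concatenate([proj(p,pts(q)[k])[0]-uv for p,k,uv in O])
r=least_squares(f,[.5,-.05,.105,-.1,1.],loss="soft_l1")
print(r.x.round(4),f(r.x).round(1));print({k:v.round(3) for k,v in pts(r.x).items()})
print("tri grip",tri([ray(s,(426.8,230.5)),ray(d,(359.3,119))]).round(3))
E
python3 fit.py
```

```text
[ 0.495  -0.1167  0.1071 -0.2105  1.1427] [-1.5  0.6 -1.3  0.   0.9  2.1 -0.2 -1.7 -2.1  0.4 -0.2 -2.5]
{'h0': array([ 0.517, -0.199,  0.153]), 'h1': array([ 0.507, -0.248,  0.153]), 'hubR': array([ 0.48 , -0.189,  0.107]), 'hubL': array([ 0.508, -0.055,  0.107]), 'g': array([ 0.512, -0.223,  0.153])}
tri grip [ 0.512 -0.226  0.151]
```

Emit:
play_rows:
  rows:
    - {"linear":[0,0,-1],"spin":7}
    - {"linear":[0,0,-1],"spin":7}
    - {"linear":[0,0,-1],"spin":7}
    - {"linear":[0,0,-1],"spin":7}
    - {"linear":[0,0,-1],"spin":7}
    - {"linear":[0,0,-1],"spin":7}
    - {"linear":[0,0,-1],"spin":7}
    - {"linear":[0,0,-1],"spin":7}
    - {"linear":[0,0,-1],"spin":7}
    - {"linear":[0,0,-1],"spin":7}
    - {"linear":[0,0,-1],"spin":7}
    - {"linear":[0,0,0],"spin":7}
  claw: 9.4

```text
time: 1.6
tool_pos: [0.1706, 0.5237, 0.3039]
ee_rot: [3.141, -0.004, 1.355]
wrist_force: [-0.2, -0.2, -0.0]
width: 0.094
```

Emit:
play_rows:
  rows:
    - {"linear":[-2.75,2.04,0],"spin":0}
    - {"linear":[-2.75,2.04,0],"spin":0}
    - {"linear":[-2.75,2.04,0],"spin":0}
    - {"linear":[-2.75,2.04,0],"spin":0}
    - {"linear":[-2.75,2.04,0],"spin":0}
    - {"linear":[-2.75,2.04,0],"spin":0}
    - {"linear":[-2.75,2.04,0],"spin":0}
    - {"linear":[-2.75,2.04,0],"spin":0}
    - {"linear":[-2.75,2.04,0],"spin":0}
    - {"linear":[-2.75,2.04,0],"spin":0}
    - {"linear":[-2.75,2.04,0],"spin":0}
    - {"linear":[-2.75,2.04,0],"spin":0}

```text
time: 2.6
tool_pos: [0.3411, 0.1476, 0.3015]
ee_rot: [3.14, -0.001, 1.361]
wrist_force: [0.6, 0.8, 0.7]
width: 0.0939
```

Emit:
play_rows:
  rows:
    - {"linear":[-2.75,2.04,0],"spin":0}
    - {"linear":[-2.75,2.04,0],"spin":0}
    - {"linear":[-2.75,2.04,0],"spin":0}
    - {"linear":[-2.75,2.04,0],"spin":0}
    - {"linear":[-2.75,2.04,0],"spin":0}
    - {"linear":[-2.75,2.04,0],"spin":0}
    - {"linear":[-2.75,2.04,0],"spin":0}
    - {"linear":[-2.75,2.04,0],"spin":0}
    - {"linear":[-2.75,2.04,0],"spin":0}
    - {"linear":[-2.75,2.04,0],"spin":0}
    - {"linear":[-2.75,2.04,0],"spin":0}
    - {"linear":[0,0,0],"spin":0}

```text
time: 3.6
tool_pos: [0.4984, -0.1984, 0.2985]
ee_rot: [-3.139, 0.001, 1.355]
wrist_force: [-0.2, 0.2, -1.3]
width: 0.0941
```

```bash
python3 - <<'E'
from h import *
from scipy.spatial.transform import Rotation as Ro
o=robot.get_obs();p=eyes.snapshot("wrist")
R=Ro.from_euler("xyz",o["ee_rot"]).as_matrix();M=np.eye(4);M[:3,:3]=R;M[:3,3]=o["tool_pos"];T=np.linalg.inv(M@p["mount"])
p["rvec"]=cv2.Rodrigues(T[:3,:3])[0];p["tvec"]=T[:3,3]
im=p["frame"].copy()
import json;json.dump({k:np.array(p[k]).tolist() for k in("rvec","tvec","fx","fy","cx","cy")},open("w1.json","w"))
P=[(.517,-.199,.153),(.507,-.248,.153),(.48,-.189,.107),(.508,-.055,.107)]
for u in proj(p,P): cv2.circle(im,tuple(int(v) for v in u.round()),3,(255,0,0),1)
print(proj(p,P).round(1),o["tool_pos"]);save(p,"w1.png",im)
E
```

```text
[[333.7 178.9]
 [333.7 221.5]
 [301.3 169.5]
 [298.6  50.3]] [ 0.49838585 -0.19842411  0.29848557]
```

View pics/w1.png

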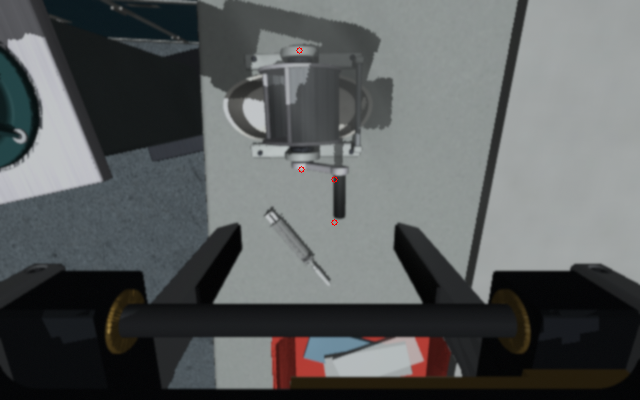

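The wrist view shows the handle from about (342,176) to (339,217), some 6 px right of my prediction. I'll refit with this view included.

```bash
sed -i 's/^f=lambda/import json;w=json.load(open("w1.json"))\nO+=[(w,"h0",(341.5,177.5)),(w,"h1",(339,217.5)),(w,"hubL",(299,49)),(w,"hubR",(303,166))]\nf=lambda/' fit.py; python3 fit.py
python3 - <<'E'
import cv2
a=cv2.imread("pics/w1.png")[20:240,200:420];cv2.imwrite("pics/w1c.png",cv2.resize(a,None,fx=2.7,fy=2.7,interpolation=2))
E
```

```text
[ 0.4965 -0.1154  0.1059 -0.1998  1.0462] [-1.   0.2 -0.8 -0.6  0.8  1.5 -0.7 -1.  -5.1  2.4 -3.3 -0.6 -2.2 -1.3
  0.1  0.8  0.3  0.  -0.4  2.2]
{'h0': array([ 0.524, -0.198,  0.148]), 'h1': array([ 0.514, -0.247,  0.148]), 'hubR': array([ 0.482, -0.188,  0.106]), 'hubL': array([ 0.509, -0.054,  0.106]), 'g': array([ 0.519, -0.222,  0.148])}
tri grip [ 0.512 -0.226  0.151]
```

View pics/w1c.png

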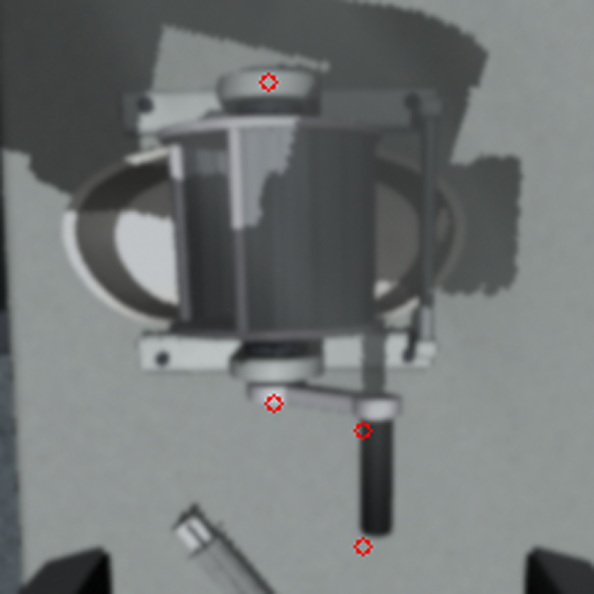

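The crop confirms the peg is parallel to the tool's x to within about 1°. Its centre is at about (0.518, -0.223, 0.148). I'll go down over it with the jaws open.

Emit:
play_rows:
  rows:
    - {"linear":[-1.1,1.1,0],"spin":0}
    - {"linear":[-1.1,1.1,1],"spin":0}
    - {"linear":[0,0,2],"spin":0}
    - {"linear":[0,0,2],"spin":0}
    - {"linear":[0,0,2],"spin":0}
    - {"linear":[0,0,2],"spin":0}
    - {"linear":[0,0,2],"spin":0}
    - {"linear":[0,0,2],"spin":0}
    - {"linear":[0,0,1.5],"spin":0}
    - {"linear":[0,0,0.8],"spin":0}
    - {"linear":[0,0,0],"spin":0}
    - {"linear":[0,0,0],"spin":0}

```text
time: 4.75
tool_pos: [0.5144, -0.2187, 0.1491]
ee_rot: [3.141, 0.0, 1.362]
wrist_force: [0.8, -0.3, 1.1]
width: 0.0934
```

```bash
python3 - <<'E'
from h import *
s=eyes.snapshot("scene");d=eyes.snapshot("side");print(robot.get_obs()["tool_pos"])
a=cv2.resize(s["frame"][150:290,340:480],None,fx=2.8,fy=2.8,interpolation=2);b=cv2.resize(d["frame"][60:200,290:430],None,fx=2.8,fy=2.8,interpolation=2)
save(s,"c.png",np.hstack([a,b]))
E
```

```text
[ 0.51502548 -0.2195128   0.15010735]
```

View pics/c.png

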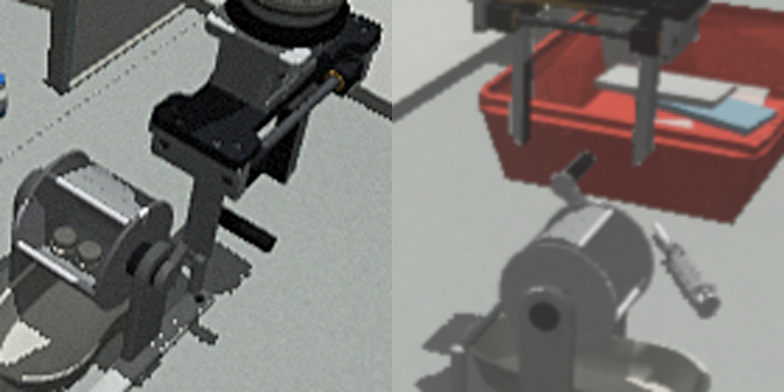

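```bash
python3 - <<'E'
from h import *
s=eyes.snapshot("scene");d=eyes.snapshot("side");o=robot.get_obs()["tool_pos"]
y=np.array([.978,-.208,0]);x=np.array([.208,.978,0])
for sg in(-1,1):
    for w in (-.008,.008):
        P=o+sg*.053*y+w*x+[0,0,-.014]
        print(sg,w,((proj(s,P)[0]-[340,150])*2.8).round(), ((proj(d,P)[0]-[290,60])*2.8+[392,0]).round())
h=np.array([.518,-.223,.148])
for k in(-.026,0,.026):
    P=h+k*x;print(k,((proj(s,P)[0]-[340,150])*2.8).round(), ((proj(d,P)[0]-[290,60])*2.8+[392,0]).round())
E
```

```text
-1 -0.008 [199. 283.] [641. 190.]
-1 0.008 [181. 271.] [634. 198.]
1 -0.008 [280. 204.] [523. 167.]
1 0.008 [262. 193.] [515. 174.]
-0.026 [270. 243.] [587. 155.]
0 [240. 225.] [575. 167.]
0.026 [210. 207.] [563. 179.]
```

```bash
python3 - <<'E'
from h import *
from scipy.spatial.transform import Rotation as Ro
s=eyes.snapshot("scene");d=eyes.snapshot("side");ob=robot.get_obs();o=ob["tool_pos"]
print(o,ob["ee_rot"])
R=Ro.from_euler("xyz",ob["ee_rot"]).as_matrix()
ims=[]
for p,(u,v) in((s,(395,190)),(d,(315,70))):
    im=cv2.resize(p["frame"][v:v+70,u:u+70],None,fx=5.6,fy=5.6,interpolation=2)
    for Y in(-.047,.047):
        for z,c in((.014,(255,0,0)),(-.005,(0,255,0)),(-.03,(0,0,255))):
            for X in(-.008,.008):
                q=(proj(p,o+R@[X,Y,z])[0]-[u,v])*5.6;cv2.circle(im,tuple(int(t) for t in q),4,c,1)
    ims.append(im)
save(s,"c2.png",np.hstack(ims))
E
```

```text
[ 0.51471481 -0.21982185  0.1492885 ] [3.13970714e+00 4.83458888e-04 1.36071179e+00]
```

View pics/c2.png

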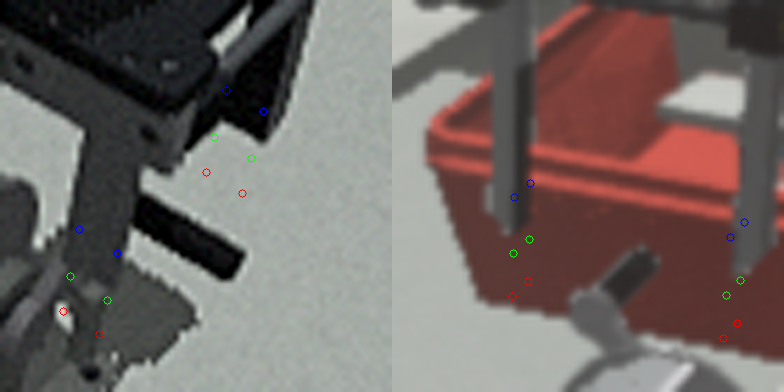

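The two close views agree: the fingertips end about 25 mm higher than the stated 14 mm nose would put them. I'll check `robot.nose_length`.

```bash
python3 - <<'E'
from h import *
print(robot.nose_length,[a for a in dir(robot) if a[0]!="_"])
s=eyes.snapshot("scene");d=eyes.snapshot("side");print(robot.get_obs()["tool_pos"])
# far tip, near tip px from crop
f=lambda u,v,a,b:(u+a/5.6,v+b/5.6)
print("far",tri([ray(s,f(395,190,265,142)),ray(d,f(315,70,515-392,236))]))
print("near side ray at plane x:",)
o,r=ray(d,f(315,70,743-392,275));y=np.array([.978,.208,0])
tp=robot.get_obs()["tool_pos"];x=np.array([.208,.978,0]);k=((tp-o)@x-.008)/(r@x);print(o+k*r)
E
```

```text
0.014 ['IKError', 'close_job', 'get_obs', 'nose_length']
[ 0.51447982 -0.21974962  0.1487214 ]
far [ 0.56642805 -0.2390274   0.15588085]
near side ray at plane x:
[ 0.46618905 -0.21765915  0.15680677]
```

Emit:
play_rows:
  rows:
    - {"linear":[-0.4,0.2,0.7],"spin":0}
    - {"linear":[0,0,0.8],"spin":0}
    - {"linear":[0,0,0.5],"spin":0}
    - {"linear":[0,0,0],"spin":0}
    - {"linear":[0,0,0],"spin":0}

```text
time: 5.57
tool_pos: [0.5148, -0.2236, 0.127]
ee_rot: [-3.139, -0.001, 1.361]
wrist_force: [0.9, 0.3, -0.6]
width: 0.0937
```

Emit:
play_rows:
  rows:
    - {"linear":[0,0,0],"spin":0}
    - {"linear":[0,0,0],"spin":0}
    - {"linear":[0,0,0],"spin":0}
    - {"linear":[0,0,0],"spin":0}
    - {"linear":[0,0,0],"spin":0}
    - {"linear":[0,0,0],"spin":0}
    - {"linear":[0,0,0],"spin":0}
    - {"linear":[0,0,0],"spin":0}
  claw: 3.5

```text
time: 6.23
tool_pos: [0.5153, -0.2239, 0.1282]
ee_rot: [3.142, -0.0, 1.361]
wrist_force: [-0.4, 0.0, 0.3]
width: 0.0444
```

```bash
cat > v.py <<'E'
from h import *
import sys
from scipy.spatial.transform import Rotation as Ro
s=eyes.snapshot("scene");d=eyes.snapshot("side");ob=robot.get_obs();o=ob["tool_pos"]
print(o,ob["ee_rot"],ob["width"],ob["wrist_force"],ob["time"])
R=Ro.from_euler("xyz",ob["ee_rot"]).as_matrix();W=ob["width"]/2
ims=[]
for p,(u,v) in((s,(395,190)),(d,(315,70))):
    im=cv2.resize(p["frame"][v:v+70,u:u+70],None,fx=5.6,fy=5.6,interpolation=2)
    for Y in(-W,W):
        for z,c in((.014,(255,0,0)),(-.005,(0,255,0)),(-.03,(0,0,255))):
            for X in(-.008,.008):
                q=(proj(p,o+R@[X,Y,z])[0]-[u,v])*5.6;cv2.circle(im,tuple(int(t) for t in q),4,c,1)
    ims.append(im)
save(s,sys.argv[1],np.hstack(ims))
E
python3 v.py c3.png
```

```text
[ 0.51533273 -0.22388309  0.12816087] [-3.14158855e+00 -7.82873121e-05  1.36067363e+00] 0.036933381143668224 [0.82360164 1.02129292 0.77653519] 6.3333
```

View pics/c3.png

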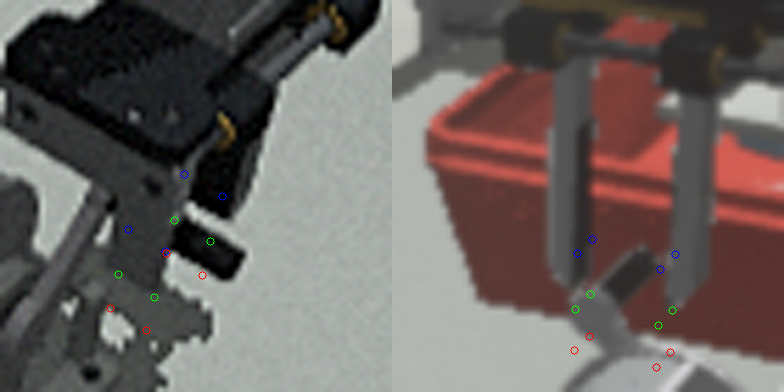

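The fingers straddle the peg. The tips are only about 9–13 mm below its axis, so I'll lower 8 mm more and then grip.

Emit:
play_rows:
  rows:
    - {"linear":[0,0,0.4],"spin":0}
    - {"linear":[0,0,0.4],"spin":0}
    - {"linear":[0,0,0],"spin":0}

```text
time: 6.58
tool_pos: [0.5147, -0.2235, 0.1188]
ee_rot: [-3.139, -0.001, 1.361]
wrist_force: [-0.2, 1.2, 0.3]
width: 0.0349
```

Emit:
play_rows:
  rows:
    - {"linear":[0,0,0],"spin":0}
    - {"linear":[0,0,0],"spin":0}
    - {"linear":[0,0,0],"spin":0}
    - {"linear":[0,0,0],"spin":0}
    - {"linear":[0,0,0],"spin":0}
    - {"linear":[0,0,0],"spin":0}
    - {"linear":[0,0,0],"spin":0}
  claw: 0.5

```text
time: 7.17
tool_pos: [0.517, -0.2243, 0.121]
ee_rot: [3.137, 0.0, 1.361]
wrist_force: [5.7, -1.4, 0.7]
width: 0.0135
```

```bash
python3 v.py c4.png
```

```text
[ 0.51697969 -0.22428758  0.12101176] [3.13739558e+00 3.35419723e-04 1.36100488e+00] 0.013044797837357439 [ 3.67497022 -1.0367104   0.21769524] 7.2667
```

View pics/c4.png

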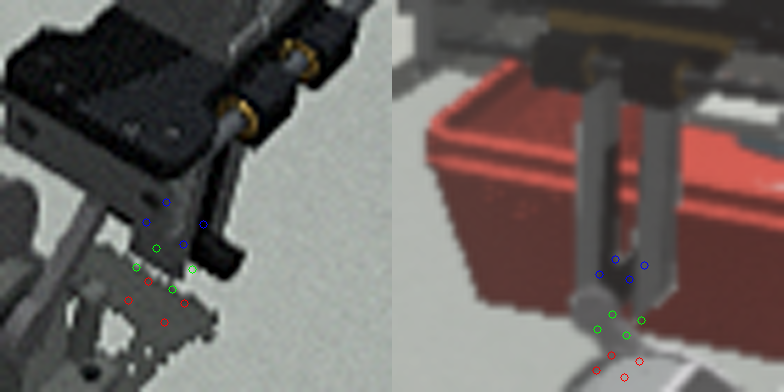

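The peg is gripped (width 13 mm). I'll compute the arc rows from a ≈ -0.78 to 1.29.

```bash
python3 -c "
import numpy as np
a=np.linspace(-.78,1.29,37);d=np.c_[np.diff(-6*np.sin(a)),-np.diff(6*np.cos(a))].round(2)
for i in range(0,36,12):print(d[i:i+12].tolist())"
```

```text
[[-0.25, -0.24], [-0.27, -0.22], [-0.28, -0.2], [-0.29, -0.19], [-0.3, -0.17], [-0.31, -0.15], [-0.32, -0.14], [-0.32, -0.12], [-0.33, -0.1], [-0.34, -0.08], [-0.34, -0.06], [-0.34, -0.04]]
[[-0.34, -0.02], [-0.34, -0.0], [-0.34, 0.02], [-0.34, 0.04], [-0.34, 0.06], [-0.34, 0.08], [-0.33, 0.1], [-0.33, 0.12], [-0.32, 0.13], [-0.31, 0.15], [-0.3, 0.17], [-0.29, 0.19]]
[[-0.28, 0.2], [-0.27, 0.22], [-0.25, 0.23], [-0.24, 0.25], [-0.23, 0.26], [-0.21, 0.27], [-0.19, 0.29], [-0.18, 0.3], [-0.16, 0.31], [-0.14, 0.31], [-0.12, 0.32], [-0.11, 0.33]]
```

Emit:
play_rows:
  rows:
    - {"linear":[0,-0.25,-0.24],"spin":0}
    - {"linear":[0,-0.27,-0.22],"spin":0}
    - {"linear":[0,-0.28,-0.2],"spin":0}
    - {"linear":[0,-0.29,-0.19],"spin":0}
    - {"linear":[0,-0.3,-0.17],"spin":0}
    - {"linear":[0,-0.31,-0.15],"spin":0}
    - {"linear":[0,-0.32,-0.14],"spin":0}
    - {"linear":[0,-0.32,-0.12],"spin":0}
    - {"linear":[0,-0.33,-0.1],"spin":0}
    - {"linear":[0,-0.34,-0.08],"spin":0}
    - {"linear":[0,-0.34,-0.06],"spin":0}
    - {"linear":[0,-0.34,-0.04],"spin":0}

```text
time: 8.27
tool_pos: [0.4846, -0.2178, 0.142]
ee_rot: [3.126, 0.002, 1.361]
wrist_force: [9.2, -2.1, 9.4]
width: 0.0129
```

Emit:
play_rows:
  rows:
    - {"linear":[0,0,0],"spin":0}
    - {"linear":[0,0,0],"spin":0}

```text
time: 8.43
tool_pos: [0.484, -0.2176, 0.1422]
ee_rot: [3.127, 0.002, 1.361]
wrist_force: [8.0, -0.6, 8.7]
width: 0.0129
```

The peg path (measured chord) implies the start angle was a0 ≈ -0.90, so a is now ≈ -0.22. That puts the axle a few mm off my fit and the TCP z offset at about 21 mm. I'll continue the arc corrected for both.

Emit:
play_rows:
  rows:
    - {"linear":[0,-0.35,-0.17],"spin":0}
    - {"linear":[0,-0.36,-0.15],"spin":0}
    - {"linear":[0,-0.36,-0.13],"spin":0}
    - {"linear":[0,-0.36,-0.1],"spin":0}
    - {"linear":[0,-0.36,-0.08],"spin":0}
    - {"linear":[0,-0.36,-0.06],"spin":0}
    - {"linear":[0,-0.35,0.06],"spin":0}
    - {"linear":[0,-0.35,0.08],"spin":0}
    - {"linear":[0,-0.34,0.1],"spin":0}
    - {"linear":[0,-0.34,0.12],"spin":0}
    - {"linear":[0,-0.33,0.14],"spin":0}
    - {"linear":[0,-0.32,0.16],"spin":0}

```text
time: 9.43
tool_pos: [0.4414, -0.2088, 0.1374]
ee_rot: [3.134, 0.001, 1.361]
wrist_force: [11.2, -4.2, -7.6]
width: 0.0133
```

Emit:
play_rows:
  rows:
    - {"linear":[0,0,0],"spin":0}
    - {"linear":[0,0,0],"spin":0}

```text
time: 9.6
tool_pos: [0.4406, -0.2086, 0.1371]
ee_rot: [3.136, 0.001, 1.361]
wrist_force: [9.7, -4.2, -6.7]
width: 0.0131
```

Emit:
play_rows:
  rows:
    - {"linear":[0,-0.34,0.25],"spin":0}
    - {"linear":[0,-0.33,0.27],"spin":0}
    - {"linear":[0,-0.31,0.29],"spin":0}
    - {"linear":[0,-0.29,0.31],"spin":0}
    - {"linear":[0,-0.25,0.33],"spin":0}
    - {"linear":[0,-0.22,0.35],"spin":0}
    - {"linear":[0,-0.2,0.37],"spin":0}
    - {"linear":[0,-0.18,0.38],"spin":0}
    - {"linear":[0,-0.15,0.38],"spin":0}
    - {"linear":[0,-0.13,0.4],"spin":0}
    - {"linear":[0,-0.11,0.41],"spin":0}
    - {"linear":[0,-0.08,0.42],"spin":0}

```text
time: 10.6
tool_pos: [0.4163, -0.2037, 0.0979]
ee_rot: [3.132, 0.002, 1.361]
wrist_force: [7.6, -2.4, 1.5]
width: 0.0097
```

Emit:
play_rows:
  rows:
    - {"linear":[0,0,0],"spin":0}
    - {"linear":[0,0,0],"spin":0}
    - {"linear":[0,0,0],"spin":0}
    - {"linear":[0,0,0],"spin":0}

```text
time: 10.93
tool_pos: [0.4126, -0.2021, 0.0962]
ee_rot: [-3.141, 0.0, 1.361]
wrist_force: [0.0, -0.3, 1.2]
width: 0.0054
```

```bash
python3 - <<'E'
from h import *
s=eyes.snapshot("scene");d=eyes.snapshot("side");print(robot.get_obs()["tool_pos"])
a=cv2.resize(s["frame"][180:300,310:430],None,fx=3.3,fy=3.3,interpolation=2);b=cv2.resize(d["frame"][100:220,300:420],None,fx=3.3,fy=3.3,interpolation=2)
save(s,"e.png",np.hstack([a,b]))
E
```

```text
[ 0.41263641 -0.20211408  0.09615849]
```

View pics/e.png

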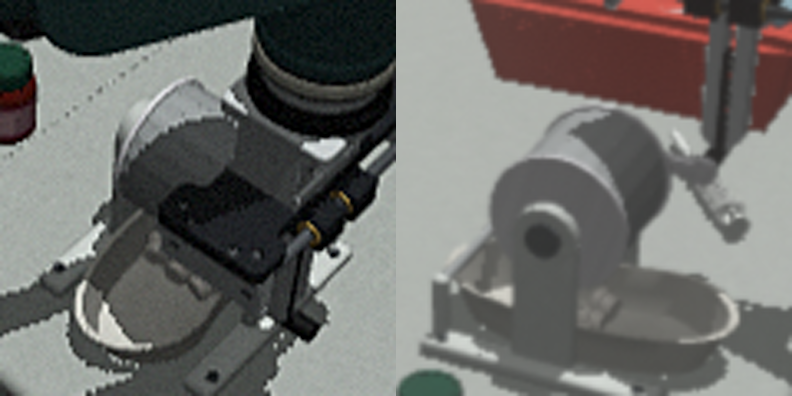

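The view shows the caps now lying in the dish, at about (150–210, 245–290) in the left crop. The peg has slid out below the fingertips (width 5.4 mm). I'll open and rise, then measure the drum angle.

Emit:
play_rows:
  rows:
    - {"linear":[0,0,0],"spin":0}
    - {"linear":[0,0,0],"spin":0}
    - {"linear":[0,0,0],"spin":0}
    - {"linear":[0,0,0],"spin":0}
    - {"linear":[0,0,-1.5],"spin":0}
    - {"linear":[0,0,-2.5],"spin":0}
    - {"linear":[0,0,-3],"spin":0}
    - {"linear":[0,0,-3],"spin":0}
    - {"linear":[0,0,-3],"spin":0}
    - {"linear":[-1,0,-3],"spin":0}
    - {"linear":[-1,0,0],"spin":0}
    - {"linear":[0,0,0],"spin":0}
  claw: 6

```text
time: 12.03
tool_pos: [0.4094, -0.2233, 0.2574]
ee_rot: [3.138, 0.002, 1.359]
wrist_force: [0.6, 0.9, -0.6]
width: 0.0599
```

```bash
cat > ang.py <<'E'
from h import *
import sys
from scipy.spatial.transform import Rotation as Ro
ob=robot.get_obs();p=eyes.snapshot("wrist");s=eyes.snapshot("scene");d=eyes.snapshot("side")
print(ob["tool_pos"],ob["time"])
M=np.eye(4);M[:3,:3]=Ro.from_euler("xyz",ob["ee_rot"]).as_matrix();M[:3,3]=ob["tool_pos"];T=np.linalg.inv(M@p["mount"])
p["rvec"]=cv2.Rodrigues(T[:3,:3])[0];p["tvec"]=T[:3,3]
ex=np.array([.979,-.205,0]);ey=np.array([.205,.979,0]);C=np.array([.4688,-.2146,.105])
ims=[]
for q,(u,v),n in((p,(200,60),160),(s,(320,210),100),(d,(330,100),90)):
    k=400/n;im=cv2.resize(q["frame"][v:v+n,u:u+n],(400,400),interpolation=2)
    for a,c in((.9,(255,0,0)),(1.1,(255,160,0)),(1.3,(0,255,0)),(1.5,(0,160,255))):
        g=C+.06*(-np.sin(a)*ex+np.cos(a)*np.array([0,0,1]))
        for t in(-.026,.026):
            w=(proj(q,g+t*ey)[0]-[u,v])*k;cv2.circle(im,tuple(int(z) for z in w),3,c,1)
    ims.append(im)
b=np.hstack(ims);save(s,sys.argv[1],cv2.resize(b,(800,267)) if 0 else np.vstack([np.hstack(ims[:2]),np.hstack([ims[2],ims[2]*0])])[:600] if 0 else cv2.resize(b,(798,266),interpolation=cv2.INTER_AREA))
E
python3 ang.py f.png
```

```text
[ 0.40942045 -0.22328878  0.25741752] 12.0333
```

View pics/f.png

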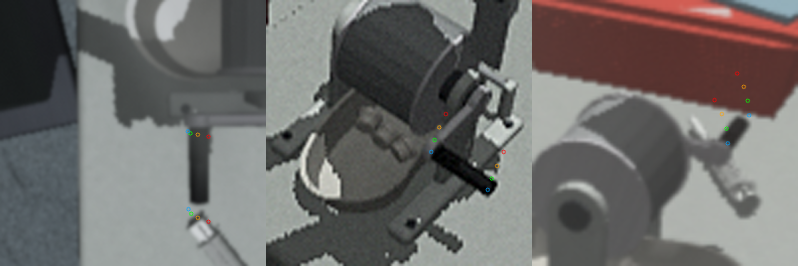

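All three caps are visible in the dish, near the middle of the scene panel. The peg sits between the 1.3 and 1.5 rad marks, so the joint is about 3.2–3.35. I'll pin it down numerically by segmenting the black peg.

```bash
cat > ang2.py <<'E'
from h import *
from scipy.optimize import least_squares
s=eyes.snapshot("scene");d=eyes.snapshot("side")
O=[]
for q,(u,v,w,h) in((s,(382,264,26,20)),(d,(370,135,16,18))):
    g=q["frame"][v:v+h,u:u+w].max(2);m=(g<55).astype(np.uint8)
    n,l,st,ce=cv2.connectedComponentsWithStats(m);i=1+st[1:,4].argmax();ys,xs=np.nonzero(l==i)
    pc=np.c_[xs+u,ys+v].astype(float);c=pc.mean(0);ev=np.linalg.eigh(np.cov((pc-c).T))[1][:,1];t=(pc-c)@ev
    print(g.min(),st[i],c.round(1),(c+ev*t.min()).round(1),(c+ev*t.max()).round(1));O.append((q,c,ev))
P=tri([ray(q,c) for q,c,_ in O]);print("peg centre",P.round(4))
ex=np.array([.979,-.205,0]);C=np.array([.4688,-.2146,.105]);print("X rel",((P-C)@ex).round(4),"Z rel",(P[2]-.105).round(4),"a",np.arctan2(-(P-C)@ex,P[2]-.105))
for n in("cap_0","dish","large_drum"):
    for q in(s,d):
        for r in finder.silhouettes(q,n)[:4]:print(n,round(r["conf"],2),np.round(r["box"],1))
E
python3 ang2.py
```

```text
0 [  0   0  25  20 249] [392.6 272.5] [405.1 280.8] [382.6 266. ]Traceback (most recent call last):
  File "ang2.py", line 7, in <module>
    n,l,st,ce=cv2.connectedComponentsWithStats(m);i=1+st[1:,4].argmax();ys,xs=np.nonzero(l==i)
                                                      ~~~~~~~~~~~~~~~^^
ValueError: attempt to get argmax of an empty sequence
```

```bash
sed -i 's/(370,135,16,18)/(390,134,18,20)/; s/g<55/g<(45 if q is s else 70)/' ang2.py; python3 ang2.py
```

```text
0 [  0   0  25  19 183] [393.4 273.2] [404.9 281.1] [382.9 266.1]
45 [ 4  6  8  9 40] [398.  144.2] [400.5 140.4] [395.6 147.7]
peg centre [ 0.4144 -0.2023  0.1073]
X rel -0.0558 Z rel 0.0023 a 1.5302795446165418
cap_0 0.59 [370.3 266.1   7.   12.8]
cap_0 0.44 [363.9 260.4   9.7   6.1]
cap_0 0.54 [362.6 191.9   7.9   6.9]
dish 0.7 [357.5 267.2  45.6  44.1]
dish 0.66 [366.5 159.4  72.4  59.1]
dish 0.55 [363.9 193.9  86.4  38.8]
large_drum 0.88 [373.9 245.7  62.9  79.4]
large_drum 0.43 [359.5 255.1   9.7   7.8]
large_drum 0.85 [366.4 160.4  71.4  58.9]
```

The peg is at a ≈ 1.53, so the joint is about 3.38, too near the 3.40 limit. I'll regrasp it deeper and turn back about 0.25 rad, which means lifting it about 14 mm.

Emit:
play_rows:
  rows:
    - {"linear":[1,0,0],"spin":0}
    - {"linear":[0.9,0,1.5],"spin":0}
    - {"linear":[0,0,2],"spin":0}
    - {"linear":[0,0,2],"spin":0}
    - {"linear":[0,0,2],"spin":0}
    - {"linear":[0,0,2],"spin":0}
    - {"linear":[0,0,2],"spin":0}
    - {"linear":[0,0,2],"spin":0}
    - {"linear":[0,0,2],"spin":0}
    - {"linear":[0,0,1.5],"spin":0}
    - {"linear":[0,0,0.5],"spin":0}
    - {"linear":[0,0,0],"spin":0}

```text
time: 13.68
tool_pos: [0.412, -0.2019, 0.0795]
ee_rot: [-3.139, -0.001, 1.361]
wrist_force: [-0.0, -0.3, -0.3]
width: 0.0597
```

Emit:
play_rows:
  rows:
    - {"linear":[0,0,0],"spin":0}
    - {"linear":[0,0,0],"spin":0}
    - {"linear":[0,0,0],"spin":0}
    - {"linear":[0,0,0],"spin":0}
    - {"linear":[0,0,0],"spin":0}
    - {"linear":[0,0,0],"spin":0}
    - {"linear":[0,0,0],"spin":0}
    - {"linear":[0,0,0],"spin":0}
    - {"linear":[0,0,0],"spin":0}
    - {"linear":[0,0,0],"spin":0}
  claw: 0.5

```text
time: 14.52
tool_pos: [0.4164, -0.2039, 0.0819]
ee_rot: [3.133, 0.0, 1.361]
wrist_force: [8.5, -2.1, -2.4]
width: 0.0129
```

Emit:
play_rows:
  rows:
    - {"linear":[0,0.05,-0.25],"spin":0}
    - {"linear":[0,0.05,-0.25],"spin":0}
    - {"linear":[0,0.05,-0.25],"spin":0}
    - {"linear":[0,0.05,-0.25],"spin":0}
    - {"linear":[0,0.05,-0.25],"spin":0}
    - {"linear":[0,0.05,-0.25],"spin":0}
    - {"linear":[0,0.05,-0.2],"spin":0}
    - {"linear":[0,0,0],"spin":0}
    - {"linear":[0,0,0],"spin":0}

```text
time: 15.27
tool_pos: [0.4176, -0.2041, 0.0972]
ee_rot: [3.139, -0.0, 1.361]
wrist_force: [6.1, -2.2, -5.4]
width: 0.0132
```

```bash
python3 ang2.py | head -4
```

```text
0 [16  0 10 15 88] [402.  271.9] [398.8 264.5] [404.5 277.8]
43 [ 3  0  8 10 57] [396.3 138.1] [394.8 133.4] [397.9 143. ]
peg centre [ 0.4205 -0.2172  0.1148]
X rel -0.0468 Z rel 0.0098 a 1.3644787965504517
```

Raised 15.5 mm with the grip still on. I'll release, rise and re-measure.

Emit:
play_rows:
  rows:
    - {"linear":[0,0,0],"spin":0}
    - {"linear":[0,0,0],"spin":0}
    - {"linear":[0,0,0],"spin":0}
    - {"linear":[0,0,0],"spin":0}
    - {"linear":[0,0,0],"spin":0}
    - {"linear":[0,0,-1],"spin":0}
    - {"linear":[0,0,-2],"spin":0}
    - {"linear":[0,0,-3],"spin":0}
    - {"linear":[0,0,-3],"spin":0}
    - {"linear":[0,0,-3],"spin":0}
    - {"linear":[-1,0,-3],"spin":0}
    - {"linear":[-1,0,0],"spin":0}
  claw: 6

```text
time: 16.67
tool_pos: [0.4144, -0.2249, 0.2564]
ee_rot: [3.129, 0.005, 1.362]
wrist_force: [0.5, -0.6, 0.5]
width: 0.0601
```

Emit:
play_rows:
  rows:
    - {"linear":[-2,0,-2],"spin":0}
    - {"linear":[-2,0,-2],"spin":0}
    - {"linear":[-2,0,-2],"spin":0}
    - {"linear":[0,0,0],"spin":0}

```text
time: 17.0
tool_pos: [0.3996, -0.2856, 0.3119]
ee_rot: [3.136, 0.005, 1.357]
wrist_force: [0.0, 0.0, -0.5]
width: 0.0597
```

```bash
sed -i 's/(382,264,26,20)/(378,256,32,26)/;s/(390,134,18,20)/(386,126,24,26)/' ang2.py; sed -i 's/C=np.array(\[.4688,-.2146,.105\])/C=np.array([.4758,-.213,.1055])/' ang.py ang2.py; python3 ang2.py; python3 ang.py g.png
```

```text
0 [  5   3  25  20 196] [394.9 268.5] [406.7 276.4] [384.1 261.3]
46 [ 8  8  9 10 47] [398.3 138. ] [401.3 134.2] [395.4 141.7]
peg centre [ 0.4151 -0.2033  0.1223]
X rel -0.0614 Z rel 0.0173 a 1.2966647539820917
cap_0 0.51 [362.5 261.   13.    6.3]
cap_0 0.46 [371.6 263.5   9.5  10.2]
cap_0 0.41 [357.7 254.8   9.2   7.4]
cap_0 0.61 [362.9 193.2   6.5   6.3]
cap_0 0.61 [360.8 196.1  11.1  11.3]
dish 0.73 [358.9 264.9  49.4  45.9]
dish 0.96 [360.6 194.7  82.9  38.4]
large_drum 0.66 [375.6 240.6  60.6  76.5]
large_drum 0.69 [366.8 158.6  74.1  57.9]
[ 0.39948924 -0.28099945  0.30694041] 17.4
```

View pics/g.png

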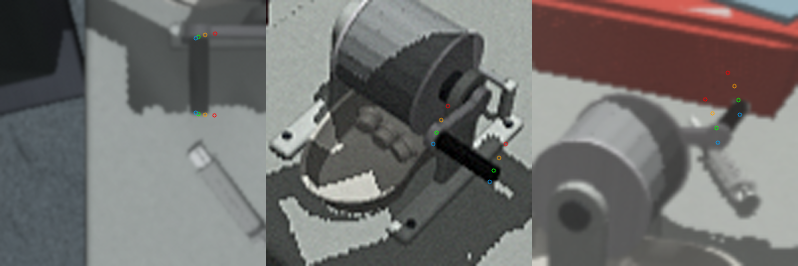

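The peg is now at a ≈ 1.30, so the joint is about 3.14. All three caps lie in the dish and the gripper is well clear.

```bash
python3 -c "
from bench import robot
print(robot.close_job())"
```

```text
the job is handed in; nothing more can be done
None
```

I turned the larger drum over the top towards the robot until its opening faced down. I then let go, moved clear and handed the job in at about 17.4 s; no verdict was reported.

- **Slip and correction:** The handle slipped out of the fingers near the end of the turn, and the drum overshot to about 3.38 rad. I gripped the handle again lower on the fingers and turned the drum back.
- **Drum angle:** After letting go, two camera views put the joint at about 3.15 rad (target 2.88 to 3.40).
- **Caps:** All three lie in the dish. The finder found three in the scene view at moderate confidence (0.41–0.51) but only two from the side.
- **Robot:** The gripper is open and well clear, with the wrist force near zero.
- **Smaller drum:** I never went near it after the first pass above it, but I did not re-measure its handle.
- **Checks that disagreed:** The cameras showed the fingertips about 21 mm higher than the reported tool pose and the 14 mm nose length imply, so I set the grip depth from the images. My estimates of the axle position along the cradle's x also differed by 4–7 mm. I took the final angle from the handle's height, which agreed to about 2 mm.

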